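Fit a fresh cell in a load transmitter and snap its battery cover home

TASK

Put the fresh green cell into the open battery bay of the grey transmitter, its nub end (cream band) towards the red plus mark, then set the cream cover over it and press the cover straight down until the black hooks at both ends have snapped over its ledges. Feel your way and stop as soon as both have clicked: the thin bay cracks if the cover is forced against its floor or end blocks with more than about 15 N; leave the spent black cell, the screwdriver and the blue tape where they lie.

Things in the scene. Friction and masses are not known exactly. Their poses are not given: they have to be found in the camera images.
- transmitter: Grey load-cell transmitter box, 76 x 126 mm, on a steel plate 110 x 172 x 5 mm fixed level on studs 2 to 10 mm over the bench. Origin: centre of the plate's underside; z up, y along its length towards the end with the red plus mark. Its flat deck (top of the box, floor of the battery bay) is 31 mm over the origin. A connector and a gland stand out from the +x side, below the deck.
- bay: Dark battery bay let into the box; origin: centre of its floor (the deck), axes as the transmitter. The cell lies along y on the deck between two dark end blocks (34.6 mm wide in x, |y| 27.5 to 32.3 mm, 14 mm high, edges broken 0.6 mm). Four dark cheeks (|x| 8.9 to 13 mm, |y| 15.5 to 27.5 mm, 9 mm high, chamfered) hold it sideways; for |y| < 15.5 mm it is open for fingertips. A soft seal, 2.4 mm proud, rings the bay.
- cover: Cream plastic cover, a shell open below: 42 mm wide (x), 72 mm long (y), 19 mm high, walls 2.5 mm, inside 37 x 67 x 16 mm deep, 1.2 mm play a side over the end blocks. Origin: centre of its underside; z up, y along its length. Ribs on the long sides show where to grip, across the 42 mm. It lies right way up, fits either way round, and when snapped on stands 0 to 1 mm over the deck.
- ledge_a (a point): Top of the cover's ledge at its +y end, 39 mm from the cover's origin along y, 3 mm over its underside. A ledge is a lip at the foot of the end wall, 26 mm wide, 6 mm long (84 mm over both), 3 mm thick, undercut. Coming down, the rim may stand on the end blocks (14 mm over the deck) if off centre; the ledges meet the hooks 8 mm over the deck, whose push (with the seal) grows to 10 to 17 N, drops as they snap at about 1 mm; then the cover soon stands hard on the deck.
- ledge_b (a point): Top of the cover's ledge at its -y end, 39 mm from the cover's origin along -y, 3 mm over its underside; otherwise as ledge_a.
- battery_green: The fresh cell: AA size, green with a cream band, 51 mm long (y), 14.5 mm across, 23 g. Origin: on its underside at mid length; z up, y along the cell, pointing away from the nub; nub and cream band are at its -y end. It does not roll.
- battery_nub (a point): Centre of the nub (plus) end of the green cell, the end with the cream band, 25.5 mm from its middle along -y, on its axis.
- hook_plus (a joint): Bend (rad) of the black snap hook at the plus end: 0 at rest, growing outwards to about 0.1 while a ledge passes; it springs back. Hook 14 mm wide; upright beam at |y| 43.3 to 46.8 mm, tip 14 mm over the deck; a barb slopes inwards from the tip to |y| = 39 mm, its flat underside 3.6 mm over the deck.
- hook_minus (a joint): The same for the hook at the other end.
- battery_black: The spent cell: AA size, black with a cream band, 51 x 14.5 mm, lying on the bench. Leave it.
- screwdriver: Screwdriver with a red handle, 197 mm long, lying on the bench. Leave it.
- blue_tape: Roll of blue tape lying flat on the bench, 56 mm across, 19 mm high. Leave it.
Things that resemble listed ones, but are neither listed nor needed, are in the scene too. Leave any yellow look-alike of the cover alone.

How it is judged:
By the outcome, as a careful person would: the job done as asked, in the order asked, and still so for the second after the job is handed in, with the robot touching nothing.
It also fails if it takes over 70 s, if anything falls off the work surface, if the arm or the gripper's body presses on something with over 40 N, if the wrist force passes 120 N, or if a joint passes its speed limit or range.

ROBOT

A 6-joint arm with a two-finger parallel gripper is mounted at the origin on a cart in front of the work surface, level with it; the furniture and walls round the work are solid. World frame = base frame: x ahead of the robot, y to its left, z up, the work surface at z = 0. Lengths are in m, angles in rad, forces in N, time in s.
With the tool pointing down it reaches from about 0.275 to 0.85 m from the base axis. Payload 5.2 kg.
Tool frame: the origin (TCP) lies midway between the tips of the shut fingers; the grasp point (between the pads) lies 19 mm behind it (arm.grip_depth is the distance from the TCP to the grasp point, in m); z points along the fingers, y is the line along which they close (so a half turn about z gives the same grasp; the last joint's range is limited). The gripper opens to 85 mm and grips with 20 to 120 N. Pads are 22 mm wide; open, the fingers measure 114 mm over their backs; the gripper's body (76 mm by 85 mm) begins 54 mm behind the grasp point. The pads swing forward as they close: fully open they stand 13 mm farther back than shut.
Start: joints at [0.962, 0.259, 1.535, -0, 1.348, -0.203], TCP at [0.217, 0.505, 0.231] pointing down, gripper open.
Joint ranges: [-3.14, 3.14], [-0.91, 2.08], [0.19, 2.58], [-1.22, 4.36], [0.22, 2.71], [-3.12, 3.12]. Speed limits (rad/s): [2.57, 2.57, 3.14, 3.14, 3.14, 3.14].

INTERFACE

Orientations are given as a rotation vector (axis times angle).
In Python, from rig import arm gives the robot as it stands.
- The arm moves only by the tool servo_tool, never from a script. Its argument "steps" is one flat list of numbers, 7 for each row, row after row: the turn, a rotation vector about the tool's x, y, z scaled (see below), then the shift along the tool's x, y, z scaled (see below), then the gripper's target within -1 to 1 (shut at 1, half-way at 0, fully open at -1). In form: [wx, wy, wz, tx, ty, tz, jaw, wx, wy, wz, tx, ty, tz, jaw, ...]. A call has 1 to 5 rows; each row is the pose to reach, as a shift and turn from the pose commanded when the call began, along the tool's axes at that moment; what a row does not reach only later rows make up. The controller multiplies each number of a shift by 0.15 m and each number of a turn by 2 rad. A row lasts 1/10 s, in which the tool goes at most 50 mm and 8.59 degrees, less where a joint would pass 70% of its speed; a pose out of reach is approached as far as the arm can. A call with a number of a shift or a turn outside -1 to 1 is refused whole. A call with a gripper value outside its range is refused whole. The fingers move at their own pace and stop on an object; the grip force is fixed at half the most. Time passes only in rows, so rows that repeat a pose let the fingers close. It gives the time, the measured TCP pose, the force, the opening and the grip force at its end, in the units of the state.
- arm.get_obs(): the state, without advancing time (a new reading comes with each control period).
- arm.camera(name): name is "scene" or "top" or "wrist"; returns a dict with "color" (420x560x3 uint8, blue, green, red), "mtx" (3x3 intrinsics, pixels), "k1" (the pictures are not rectified: a ray, as slopes to the right and down, at radius r is drawn at 1 + k1 r^2 times it, then the intrinsics apply), "R" (3x3) and "t" (3): a world point X has camera coordinates R X + t. Camera axes: x right, y down, z forward; pixel columns grow to the right and rows downward; lengths in m; the calibration is good to about 2 mm. A picture is of the moment at which its call begins. There is no depth.
- arm.job_done(): hands the job in; it is judged then, once.
Trained networks look in a picture, given as the dict that the camera call returned (one of the last four; its "shot" number tells which), for a name from the list of things; names that differ only in an ending like _2 or _b are one class to them, and where a whole thing is asked for, a point or a joint stands for the part that bears it (a point fixed in the world has none). Each returns a list of dicts, best first, with "score" (0 to 1); they miss things now and then, are a little off and sometimes report something else, mostly with a low value. They report only what shows in the picture. A call takes as long as a camera call. They do not tell look-alikes from the thing itself.
- arm.recognise(picture, name): "point" ([row, column] in pixels, amid what is visible of it).
The state is a dict: "clock": time; "q": joint angles; "joint_vel": joint speeds; "joint_efforts": joint torques, N m; "position": TCP position; "orientation": TCP orientation; "contact_force": force on the tool from outside, world axes, zero at the start; "ft_torque": the same for the moment, N m; "grip_width": opening from 0.0 (shut) to 1.0 (fully open); "gripper_force": force on a finger pad.
Only numpy, scipy, OpenCV 4.12 (cv2) and the standard library are available. Lean on these libraries where they do the work, as an engineer would, in place of code of your own. Each camera call takes 0.05 s, during which the arm holds its last target. There are 200 camera calls.

## Working session

There is one attempt and no reset: what is moved stays moved. The work goes in short steps, Python scripts to look and compute and a tool call to move; the robot and the scene stay as the last step left them, time stands still between calls to the robot, and variables do not carry over. Pictures are saved under pics/ and viewed, at most 10 in all, crops included, and the job is handed in when it is done.

Besides the shell and the picture viewer there is one more tool, called after "Request:" by a JSON object that holds its "method" and its "body". servo_tool: Moves the arm, as the interface text tells. Its arguments: {"type":"object","properties":{"steps":{"type":"array"}},"required":["steps"]}

```bash
mkdir -p pics; cat > h.py <<'E'
import numpy as np, cv2
from scipy.spatial.transform import Rotation as Ro
from rig import arm
def ray(c,p):
    K=c["mtx"];k=c["k1"]
    d=np.array([(p[1]-K[0,2])/K[0,0],(p[0]-K[1,2])/K[1,1]]);u=d.copy()
    for _ in range(20): u=d/(1+k*(u@u))
    R=np.array(c["R"]);t=np.array(c["t"])
    return -R.T@t, R.T@np.array([u[0],u[1],1])
def at(c,p,z):
    o,d=ray(c,p); return o+d*(z-o[2])/d[2]
def proj(c,X):
    K=c["mtx"];x=np.array(c["R"])@np.array(X)+np.array(c["t"]);u=x[:2]/x[2];u=u*(1+c["k1"]*(u@u))
    return np.array([K[1,1]*u[1]+K[1,2],K[0,0]*u[0]+K[0,2]])
def rel(pos,yaw=None,dirn=None):
    """shift/turn scaled numbers to get TCP to pos, tool pointing down with tool y axis at world angle yaw"""
    o=arm.get_obs();R=Ro.from_rotvec(o["orientation"]);
    s=R.inv().apply(np.array(pos)-o["position"])/0.15
    w=np.zeros(3)
    if yaw is not None:
        best=None
        for a in (yaw,yaw+np.pi):
            y=np.array([np.cos(a),np.sin(a),0]);z=np.array([0,0,-1.]);x=np.cross(y,z)
            v=(R.inv()*Ro.from_matrix(np.c_[x,y,z])).as_rotvec()
            if best is None or np.linalg.norm(v)<np.linalg.norm(best): best=v
        w=best/2
    return np.round(w,4),np.round(s,4)
E
python3 - <<'E'
from h import *
for n in("top","scene"):
    c=arm.camera(n);cv2.imwrite(f"pics/{n}0.png",c["color"])
    for k in["transmitter","bay","cover","battery_green","battery_nub","hook_plus","ledge_a","battery_black"]:
        print(n,k,[(np.round(r["point"]),round(r["score"],2),np.round(at(c,r["point"],0.02),3)) for r in arm.recognise(c,k)][:4])
o=arm.get_obs();print(o["position"],o["orientation"],Ro.from_rotvec(o["orientation"]).as_matrix().round(3),o["contact_force"])
E
```

```text
top transmitter [(array([218., 288.]), 0.57, array([ 0.479, -0.046,  0.02 ]))]
top bay [(array([217., 286.]), 0.9, array([ 0.481, -0.041,  0.02 ]))]
top cover [(array([250., 206.]), 0.86, array([0.391, 0.161, 0.02 ])), (array([202., 213.]), 0.8, array([0.516, 0.149, 0.02 ])), (array([227., 368.]), 0.6, array([ 0.459, -0.25 ,  0.02 ]))]
top battery_green [(array([224., 168.]), 0.59, array([0.455, 0.26 , 0.02 ]))]
top battery_nub []
top hook_plus []
top ledge_a [(array([226., 371.]), 0.93, array([ 0.46 , -0.257,  0.02 ])), (array([202., 209.]), 0.84, array([0.515, 0.159, 0.02 ])), (array([249., 203.]), 0.83, array([0.393, 0.167, 0.02 ]))]
top battery_black [(array([163., 194.]), 0.44, array([0.62 , 0.205, 0.02 ]))]
scene transmitter [(array([231., 290.]), 0.95, array([ 0.481, -0.06 ,  0.02 ]))]
scene bay [(array([223., 290.]), 0.78, array([ 0.498, -0.039,  0.02 ]))]
scene cover [(array([195., 215.]), 0.95, array([0.381, 0.157, 0.02 ])), (array([297., 336.]), 0.66, array([ 0.459, -0.276,  0.02 ])), (array([176., 258.]), 0.56, array([0.52 , 0.148, 0.02 ]))]
scene battery_green []
scene battery_nub [(array([163., 226.]), 0.37, array([0.471, 0.246, 0.02 ]))]
scene hook_plus [(array([166., 224.]), 0.6, array([0.461, 0.238, 0.02 ]))]
scene ledge_a [(array([191., 215.]), 0.78, array([0.39 , 0.172, 0.02 ])), (array([177., 258.]), 0.7, array([0.518, 0.148, 0.02 ])), (array([296., 336.]), 0.66, array([ 0.46 , -0.274,  0.02 ]))]
scene battery_black [(array([153., 277.]), 0.37, array([0.619, 0.197, 0.02 ]))]
[0.2170883  0.50534591 0.23131978] [-6.33095407e-01 -3.07711982e+00 -4.03326779e-06] [[-0.919  0.395 -0.   ]
 [ 0.395  0.919  0.   ]
 [ 0.    -0.    -1.   ]] [-0.31310772  0.24678703  0.25668081]
```

View pics/top0.png

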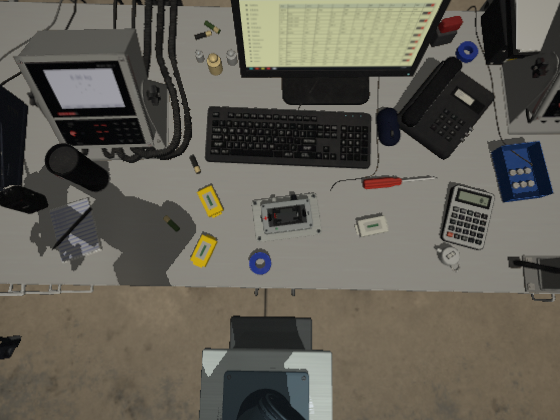

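View pics/scene0.png

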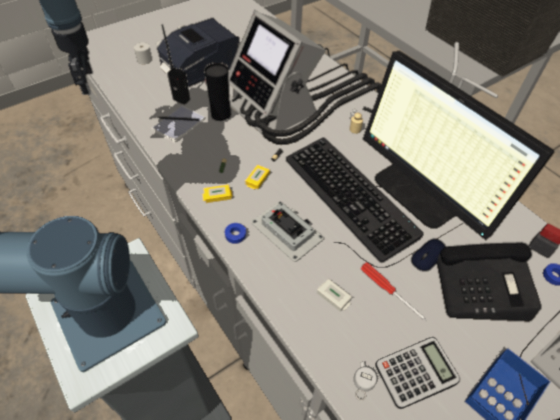

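Top view: the cream cover is at (227,370) and the yellow look-alikes are at (250,204) and (202,210). The transmitter is at (215,286) with its red mark on the left, towards world +y. Candidates for the green cell are the one in shadow at (224,172), the one at (163,194) and the pair at (28,208). I'll confirm with a crop.

```bash
python3 - <<'E'
from h import *
t=cv2.imread("pics/top0.png")
f=lambda a,g:cv2.resize(np.clip(a.astype(float)*g,0,255).astype(np.uint8),(400,300),interpolation=cv2.INTER_CUBIC)
a=np.vstack([np.hstack([f(t[209:239,152:192],2.5),f(t[148:178,175:215],1)]),np.hstack([f(t[15:45,190:230],1),f(t[187:247,246:326],1)])])
cv2.imwrite("pics/crop.png",a)
for yaw in(0,):
  print(rel([0.42,0.25,0.2]))
print(at(dict(arm.camera("top")),[224,172],.01))
E
```

```text
(array([0., 0., 0.]), array([-1.9149, -1.03  ,  0.2088]))
[0.45811309 0.25301384 0.01      ]
```

View pics/crop.png

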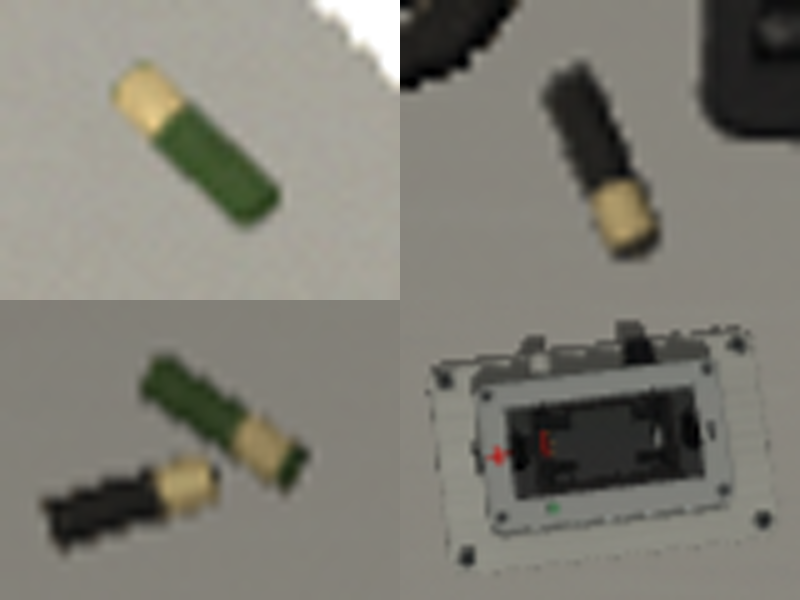

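The cell at (224,172) is the one: green, 51 mm long, cream band at its upper-left end. The green one at (28,208) is out of reach and has a green tip beyond its band. I'll move over it.

```bash
python3 - <<'E'
from h import *
c=arm.camera("top")
a=at(c,[217.5,165.7],.01);b=at(c,[230.5,178.6],.01);d=a-b
print((a+b)/2,np.degrees(np.arctan2(d[1],d[0])),np.linalg.norm(d))
p=at(c,[187+455/5-60,246+(495-400)/5],.036);q=at(c,[187+(425-300)/5,246+300/5],.036)
p=at(c,[187+(455-300)/5,246+95/5],.036);d=p-q;print(p,q,np.degrees(np.arctan2(d[1],d[0])))
o=arm.get_obs();R=Ro.from_rotvec(o["orientation"]);print(R.inv().apply(np.array([.44,.25,.2])-o["position"])/.15)
w=arm.camera("wrist");Rw=R.inv()*Ro.from_matrix(w["R"]).inv();print(Rw.as_matrix().round(2),R.inv().apply(-w["R"].T@w["t"]-o["position"]))
E
```

```text
[0.45816666 0.25267545 0.01      ] 46.77109146435604 0.048542266390084354
[0.47384616 0.01288586 0.036     ] [ 0.49113721 -0.09056677  0.036     ] 99.48869439258563
[-2.0373036  -0.97737534  0.20865623]
[[ 0.   -0.95 -0.31]
 [ 1.    0.   -0.  ]
 [ 0.   -0.31  0.95]] [ 0.07977264 -0.00050685 -0.1429248 ]
```

Request:
{"method": "servo_tool", "body": {"steps": [0,0,0.36,-1,-0.5,0.1,-1,0,0,0.36,-1,-0.5,0.1,-1,0,0,0.36,-1,-0.5,0.1,-1,0,0,0.36,-1,-0.5,0.1,-1,0,0,0.36,-1,-0.5,0.1,-1]}}

```text
clock: 1.55
position: [0.3271, 0.375, 0.2161]
orientation: [1.689, 2.648, -0.001]
contact_force: [-0.3, -0.4, -0.8]
grip_width: 1.002
gripper_force: 0.0
```

```bash
python3 - <<'E'
from h import *
print(arm.get_obs()["position"],rel([.458,.252,.16],np.radians(-43.2)))
E
```

```text
[0.32711444 0.37496671 0.21608894] (array([2.000e-04, 5.000e-04, 5.947e-01]), array([-1.1109,  0.4456,  0.3749]))
```

Request:
{"method": "servo_tool", "body": {"steps": [0,0,0.36,-0.9,0.36,0.3,-0.4,0,0,0.36,-0.9,0.36,0.3,-0.4,0,0,0.36,-0.9,0.36,0.3,-0.4,0,0,0.36,-0.9,0.36,0.3,-0.4,0,0,0.36,-0.9,0.36,0.3,-0.4]}}

```text
clock: 2.05
position: [0.4332, 0.2769, 0.1705]
orientation: [-2.514, -1.884, 0.002]
contact_force: [0.4, 0.6, 0.1]
grip_width: 0.699
gripper_force: 0.0
```

```bash
python3 - <<'E'
from h import *
print(arm.get_obs()["position"],rel([.458,.252,.15],np.radians(-43.2)))
E
```

```text
[0.43324986 0.27692034 0.1704941 ] (array([-0.0004,  0.0006,  0.2348]), array([-0.113 ,  0.2051,  0.1365]))
```

Request:
{"method": "servo_tool", "body": {"steps": [0,0,0.235,-0.11,0.205,0.14,-0.2,0,0,0.235,-0.11,0.205,0.14,-0.2,0,0,0.235,-0.11,0.205,0.14,-0.2,0,0,0.235,-0.11,0.205,0.14,-0.2,0,0,0.235,-0.11,0.205,0.14,-0.2]}}

```text
clock: 2.55
position: [0.4573, 0.2544, 0.1504]
orientation: [2.876, 1.265, 0.0]
contact_force: [-0.4, -0.5, 0.6]
grip_width: 0.602
gripper_force: 0.0
```

```bash
python3 - <<'E'
from h import *
c=arm.camera("wrist");cv2.imwrite("pics/w1.png",c["color"])
for k in["battery_green","battery_nub"]:print(k,[(np.round(r["point"]),r["score"],at(c,r["point"],.0073)) for r in arm.recognise(c,k)])
hsv=cv2.cvtColor(c["color"],cv2.COLOR_BGR2HSV)
m=cv2.inRange(hsv,(40,80,15),(85,255,255))
n,l,s,ce=cv2.connectedComponentsWithStats(m);i=1+np.argmax(s[1:,4]);print(s[i],ce[i])
ys,xs=np.where(l==i)
r=cv2.minAreaRect(np.c_[xs,ys].astype(np.float32));print(r)
for v in cv2.boxPoints(r):print(at(c,[v[1],v[0]],.0073))
print(arm.get_obs()["position"])
E
```

```text
battery_green [(array([191., 284.]), 0.79, array([0.4605011 , 0.25363138, 0.0073    ]))]
battery_nub [(array([190., 283.]), 0.72, array([0.46009949, 0.25512072, 0.0073    ]))]
[278 187   8  28 146] [281.23972603 199.6369863 ]
((281.5, 200.5), (27.0, 7.0), 90.0)
[0.45865871 0.26048968 0.0073    ]
[0.46380194 0.25577858 0.0073    ]
[0.44461558 0.23464717 0.0073    ]
[0.43931862 0.23949984 0.0073    ]
[0.45722042 0.25456923 0.1504994 ]
```

View pics/w1.png

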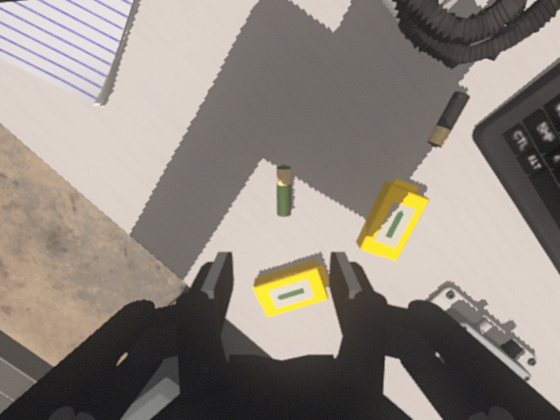

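Wrist view: the green cell spans rows 166–216 around col 284, with its cream nub end at the top. It lies nearly along tool x, and the yellow cover is clear below it at (290,290).

```bash
python3 - <<'E'
from h import *
c=arm.camera("wrist")
I=c["color"][160:225,262:308].astype(int)
g=cv2.cvtColor(c["color"],cv2.COLOR_BGR2HSV)
m=cv2.inRange(g,(12,70,0),(90,255,255));m[:160]=0;m[225:]=0;m[:,:262]=0;m[:,308:]=0
ys,xs=np.where(m>0)
P=np.array([at(c,[y,x],.009)[:2] for y,x in zip(ys,xs)])
r=cv2.minAreaRect((P*1000).astype(np.float32));print(r, ys.min(),ys.max(),xs.min(),xs.max())
w,v=np.linalg.eigh(np.cov(P.T));v=v[:,1]; v*=np.sign(v[0]);th=np.arctan2(v[1],v[0]);print(np.degrees(th))
ctr=np.array(r[0])/1000
print(proj(c,arm.get_obs()["position"]),rel([*ctr,.02],th-np.pi/2),rel([*ctr,.003],th-np.pi/2))
E
```

```text
((459.0239562988281, 253.044677734375), (47.48973083496094, 12.825881958007812), 47.49386978149414) 169 215 277 290
45.910121693981694
[262.14610713 281.37910989] (array([ 0.0001, -0.0001,  0.0134]), array([3.000e-04, 1.580e-02, 8.697e-01])) (array([ 0.0001, -0.0001,  0.0134]), array([3.000e-04, 1.570e-02, 9.831e-01]))
```

Request:
{"method": "servo_tool", "body": {"steps": [0,0,0.01,-0.008,0.016,0.3,0,0,0,0.01,-0.008,0.016,0.6,0,0,0,0.01,-0.008,0.016,0.85,0,0,0,0.01,-0.008,0.016,0.94,0,0,0,0.01,-0.008,0.016,0.975,0]}}

```text
clock: 3.25
position: [0.4568, 0.2516, 0.0021]
orientation: [-2.889, -1.234, 0.006]
contact_force: [0.4, 0.0, -0.3]
grip_width: 0.498
gripper_force: 0.0
```

Request:
{"method": "servo_tool", "body": {"steps": [0,0,0,0,0,0,1,0,0,0,0,0,0,1,0,0,0,0,0,0,1,0,0,0,0,0,0,1,0,0,0,0,0,0,1]}}

```text
clock: 3.75
position: [0.4592, 0.2522, 0.0053]
orientation: [2.89, 1.232, 0.004]
contact_force: [-0.9, 0.7, 6.4]
grip_width: 0.143
gripper_force: 60.2
```

Request:
{"method": "servo_tool", "body": {"steps": [0,0,0,0,0,-0.2,1,0,0,0,0,0,-0.5,1,0,0,0,0,0,-0.8,1,0,0,0,0,0,-0.8,1,0,0,0,0,0,-0.8,1]}}

```text
clock: 4.25
position: [0.459, 0.2521, 0.1255]
orientation: [2.89, 1.232, 0.005]
contact_force: [-0.2, -0.3, -0.4]
grip_width: 0.144
gripper_force: 59.4
```

```bash
python3 - <<'E'
from h import *
c=arm.camera("wrist");cv2.imwrite("pics/w2.png",c["color"])
o=arm.get_obs();print(o["position"],o["grip_width"])
R=Ro.from_rotvec(o["orientation"])
for dx in(-.0255,0,.0255):
  for dz in (0,-.005,-.01,-.019):print(dx,dz,proj(c,o["position"]+R.apply([dx,0,dz])).round(1))
print(rel([.485,-.04,.15],np.radians(9.5)))
E
```

```text
[0.45783511 0.25177186 0.12401505] 0.14726945519123621
-0.0255 0 [302.1 280.3]
-0.0255 -0.005 [307.6 280.3]
-0.0255 -0.01 [313.4 280.3]
-0.0255 -0.019 [324.8 280.3]
0 0 [262.5 280.3]
0 -0.005 [267.1 280.3]
0 -0.01 [272.  280.3]
0 -0.019 [281.6 280.3]
0.0255 0 [218.9 280.3]
0.0255 -0.005 [222.3 280.3]
0.0255 -0.01 [226.  280.3]
0.0255 -0.019 [233.2 280.3]
(array([ 1.000e-04, -0.000e+00, -4.654e-01]), array([-1.2779,  1.4776, -0.1733]))
```

View pics/w2.png

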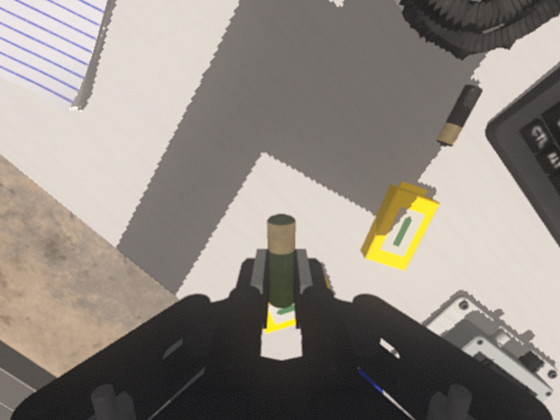

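Wrist view: the cell is held upright along tool x, with the nub end up in the picture (rows 214–306). I'll move it to view the bay.

Request:
{"method": "servo_tool", "body": {"steps": [0,0,-0.36,-0.75,0.85,-0.3,1,0,0,-0.36,-0.75,0.85,-0.3,1,0,0,-0.36,-0.75,0.85,-0.3,1,0,0,-0.36,-0.75,0.85,-0.3,1,0,0,-0.36,-0.75,0.85,-0.3,1]}}

```text
clock: 4.8
position: [0.4724, 0.0786, 0.1684]
orientation: [2.304, 2.135, -0.003]
contact_force: [0.4, 0.9, -0.1]
grip_width: 0.148
gripper_force: 59.4
```

```bash
python3 - <<'E'
from h import *
print(arm.get_obs()["position"],rel([.491,-.088,.17],np.radians(9.5)))
E
```

```text
[0.47239781 0.07859921 0.16842382] (array([-0.0006,  0.0007, -0.121 ]), array([-1.098 ,  0.2082, -0.009 ]))
```

Request:
{"method": "servo_tool", "body": {"steps": [0,0,-0.121,-1,0.21,-0.01,1,0,0,-0.121,-1,0.21,-0.01,1,0,0,-0.121,-1,0.21,-0.01,1,0,0,-0.121,-1,0.21,-0.01,1,0,0,-0.121,-1,0.21,-0.01,1]}}

```text
clock: 5.3
position: [0.4912, -0.071, 0.1688]
orientation: [-2.035, -2.389, 0.002]
contact_force: [0.6, 0.2, -0.2]
grip_width: 0.147
gripper_force: 59.4
```

```bash
python3 - <<'E'
from h import *
c=arm.camera("wrist");import pickle;pickle.dump(c,open("w3.pkl","wb"))
o=arm.get_obs();print(o["position"],o["orientation"])
for k in["bay","hook_plus","hook_minus","transmitter"]:print(k,[(np.round(r["point"],1),round(r["score"],2),at(c,r["point"],.04).round(4)) for r in arm.recognise(c,k)])
cv2.imwrite("pics/w3.png",cv2.resize(c["color"][20:320,90:490],(800,600),interpolation=cv2.INTER_CUBIC))
E
```

```text
[ 0.49091725 -0.06944918  0.16894505] [-2.03259700e+00 -2.39058263e+00  1.09949043e-03]
bay [(array([163. , 275.1]), 0.58, array([ 0.4794, -0.0399,  0.04  ]))]
hook_plus []
hook_minus [(array([210.9, 274.4]), 0.42, array([ 0.4859, -0.0862,  0.04  ]))]
transmitter [(array([149.2, 278.3]), 0.98, array([ 0.4803, -0.027 ,  0.04  ]))]
```

View pics/w3.png

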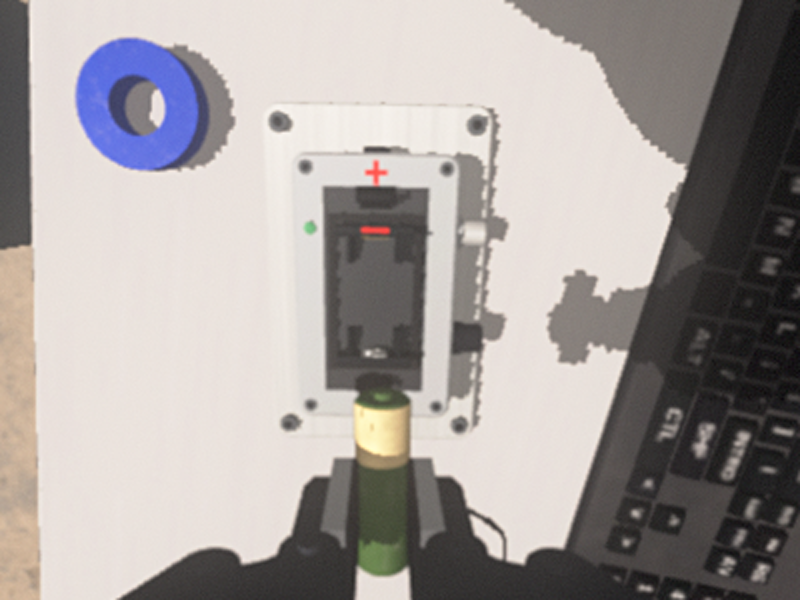

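The bay is well visible in w3: dark rectangle at crop rows 187–390, cols 325–425, plus mark at the top (172,376), cell nub pointing at the plus end. Next I fit the pose.

```bash
cat > fit.py <<'E'
from h import *
import pickle
from scipy.optimize import least_squares,minimize
c=pickle.load(open("w3.pkl","rb"))
im=cv2.GaussianBlur(cv2.cvtColor(c["color"],cv2.COLOR_BGR2GRAY).astype(np.float32),(0,0),0.8)
def P(p,u):
    x,y,a,h=p[:4];s,k=np.sin(a),np.cos(a)   # a: angle of transmitter x axis
    return proj(c,[x+k*u[0]-s*u[1],y+s*u[0]+k*u[1],h+u[2]])
obs=[]
for sx,sy,u,v in[(-1,1,265,105),(1,1,493,105),(-1,-1,273,435),(1,-1,477,435)]:obs.append(((sx*.055,sy*.086,.005),(v/2+20,u/2+90)))
for sx,sy,u,v in[(-1,1,294,154),(1,1,461,154),(-1,-1,299,414),(1,-1,448,414)]:obs.append(((sx*.038,sy*.063,.031),(v/2+20,u/2+90)))
r=least_squares(lambda p:np.concatenate([P(p,u)-q for u,q in obs]),[.483,-.04,.165,.006])
print(r.x.round(4),np.degrees(r.x[2]),"h",r.x[3]);print(r.fun.reshape(-1,2).round(1))
g=np.hypot(cv2.Sobel(im,cv2.CV_32F,1,0),cv2.Sobel(im,cv2.CV_32F,0,1))
def cost(p):
    S=0
    for hx,hy,z in[(.055,.086,.005),(.038,.063,.031),(p[4],p[5],.031)]:
        t=np.linspace(-.85,.85,40)
        for e in(-1,1):
            pts=[P(p,(e*hx,q*hy,z)) for q in t]+([P(p,(q*hx,hy,z)) for q in t] if e>0 else [])
            pts=np.array(pts,np.float32)
            S-=np.minimum(cv2.remap(g,pts[:,1],pts[:,0],cv2.INTER_LINEAR),120).mean()
    return S
best=None
for w in(.023,.025,.027):
  for h in (.002,.004,.006,.008,.010):
    p0=np.r_[r.x,w,.048];p0[3]=h
    sx=np.vstack([p0]+[p0+np.eye(6)[i]*[.002,.002,.02,.002,.001,.002][i] for i in range(6)])
    q=minimize(cost,p0,method="Nelder-Mead",options=dict(initial_simplex=sx,maxiter=400))
    if best is None or q.fun<best.fun:best=q
    print(q.fun.round(1),q.x.round(4))
np.save("fit.npy",best.x)
E
python3 fit.py
```

```text
[ 0.4826 -0.0444  0.149  -0.001 ] 8.536462784101033 h -0.0010140238706729313
[[-0.8 -0.9]
 [ 0.6  0. ]
 [-0.5  2.6]
 [ 0.6 -2.4]
 [-0.8 -0.9]
 [ 0.2  0.4]
 [-0.1  0.9]
 [ 0.8  0.5]]
-449.5 [ 0.4816 -0.0439  0.1558 -0.0009  0.0238  0.0493]
-449.5 [ 0.4816 -0.0439  0.1552 -0.001   0.0232  0.049 ]
-449.5 [ 0.4816 -0.0439  0.1558 -0.001   0.0247  0.0489]
-442.6 [ 0.4819 -0.0443  0.1684  0.0017  0.0245  0.0497]
-449.2 [ 0.4815 -0.0437  0.1429  0.0015  0.0253  0.0484]
-450.6 [ 4.817e-01 -4.490e-02  1.457e-01  4.000e-04  2.510e-02  4.970e-02]
-449.4 [ 0.4817 -0.0436  0.1473  0.0006  0.0253  0.0488]
-449.4 [ 0.4816 -0.0436  0.1484  0.0006  0.0249  0.0487]
-442.9 [ 0.4819 -0.0442  0.1712  0.0006  0.0237  0.0484]
-428.9 [ 0.4803 -0.0444  0.143   0.0115  0.0231  0.0499]
-441.4 [ 0.4818 -0.0444  0.1692  0.0026  0.0245  0.0494]
-449.3 [ 0.4816 -0.0437  0.1448  0.0016  0.0254  0.0493]
-428.1 [ 0.4821 -0.0454  0.1862  0.0049  0.0238  0.0507]
-406.8 [ 0.4805 -0.0446  0.1396  0.017   0.0225  0.0501]
-445.9 [ 0.4815 -0.0436  0.1447  0.0036  0.0245  0.0469]
```

```bash
python3 - <<'E'
from h import *
print(rel([.482,-.046,.075],.149))
E
```

```text
(array([-0.0005, -0.0005,  0.0084]), array([ 0.1535, -0.0377,  0.6344]))
```

Request:
{"method": "servo_tool", "body": {"steps": [0,0,0.008,0.154,-0.038,0.2,1,0,0,0.008,0.154,-0.038,0.4,1,0,0,0.008,0.154,-0.038,0.55,1,0,0,0.008,0.154,-0.038,0.634,1,0,0,0.008,0.154,-0.038,0.634,1]}}

```text
clock: 6.05
position: [0.4809, -0.0458, 0.0738]
orientation: [-2.046, -2.379, 0.002]
contact_force: [-0.4, 0.2, -0.8]
grip_width: 0.139
gripper_force: 59.4
```

```bash
python3 - <<'E'
from h import *
c=arm.camera("wrist");import pickle;pickle.dump(c,open("w4.pkl","wb"))
o=arm.get_obs();print(o["position"],o["orientation"],rel([.482,-.046,.075],.149))
I=c["color"][90:315,130:430]
I=(255*(I/255.)**.5).astype(np.uint8)
cv2.imwrite("pics/w4.png",cv2.resize(I,(800,600),interpolation=cv2.INTER_CUBIC))
E
```

```text
[ 0.48188203 -0.04634519  0.074967  ] [-2.04790084e+00 -2.37985741e+00  1.05443409e-03] (array([-0.0009, -0.0005,  0.0003]), array([ 0.0022,  0.0011, -0.0002]))
```

View pics/w4.png

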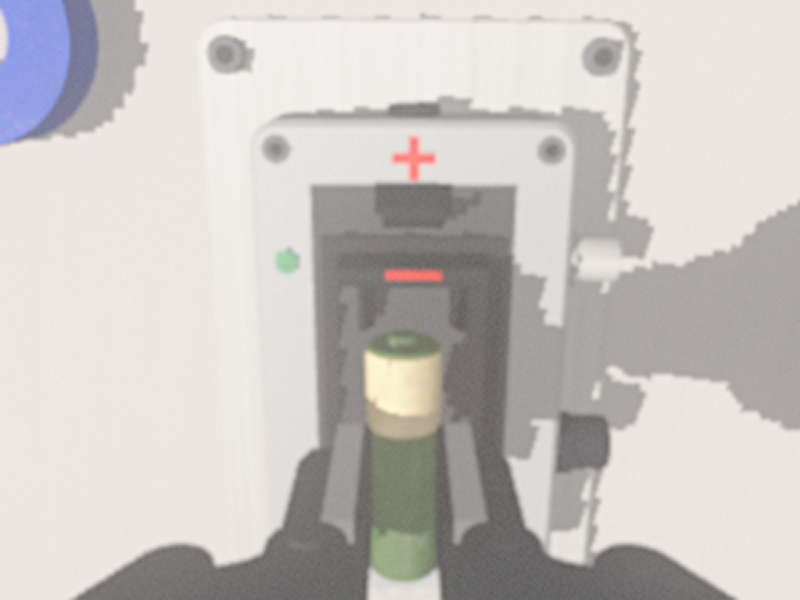

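```bash
python3 - <<'E'
from h import *
import pickle
c=pickle.load(open("w4.pkl","rb"));o=arm.get_obs();R=Ro.from_rotvec(o["orientation"])
f=lambda v:((proj(c,o["position"]+R.apply(v))-[90,130])*2.667).round(0)
for v in[(0,0,0),(.025,0,0),(.025,0,-.007),(.025,0,.005),(.03,0,.027),(.03,0,.041),(.06,0,.041),(.06,.001,.041),(0,0,.041)]:print(v,f(v))
# transmitter predicted with fit
p=np.load("fit.npy");x,y,a,h=p[:4]
for b in [(.4817,-.044,.149,.002),(.4837,-.044,.149,.004)]:
  x,y,a,h=b
  for u in[(0,.063,.031),(-.038,.063,.031),(.038,.063,.031),(-.055,.086,.005),(.055,.086,.005),(0,.0275,.045),(0,.0323,.045),(-.0173,.0323,.045),(.0173,.0323,.045),(0,.0433,.045),(0,.039,.035)]:
    print(u,((proj(c,[x+np.cos(a)*u[0]-np.sin(a)*u[1],y+np.sin(a)*u[0]+np.cos(a)*u[1],h+u[2]])-[90,130])*2.667).round(0))
E
```

```text
(0, 0, 0) [467. 411.]
(0.025, 0, 0) [352. 411.]
(0.025, 0, -0.007) [365. 412.]
(0.025, 0, 0.005) [343. 411.]
(0.03, 0, 0.027) [287. 410.]
(0.03, 0, 0.041) [271. 410.]
(0.06, 0, 0.041) [144. 410.]
(0.06, 0.001, 0.041) [144. 415.]
(0, 0, 0.041) [386. 410.]
(0, 0.063, 0.031) [120. 412.]
(-0.038, 0.063, 0.031) [119. 245.]
(0.038, 0.063, 0.031) [120. 579.]
(-0.055, 0.086, 0.005) [ 17. 192.]
(0.055, 0.086, 0.005) [ 18. 631.]
(0, 0.0275, 0.045) [287. 411.]
(0, 0.0323, 0.045) [266. 412.]
(-0.0173, 0.0323, 0.045) [266. 334.]
(0.0173, 0.0323, 0.045) [266. 489.]
(0, 0.0433, 0.045) [217. 412.]
(0, 0.039, 0.035) [227. 411.]
(0, 0.063, 0.031) [122. 421.]
(-0.038, 0.063, 0.031) [121. 252.]
(0.038, 0.063, 0.031) [122. 589.]
(-0.055, 0.086, 0.005) [ 18. 198.]
(0.055, 0.086, 0.005) [ 19. 641.]
(0, 0.0275, 0.045) [291. 420.]
(0, 0.0323, 0.045) [270. 421.]
(-0.0173, 0.0323, 0.045) [269. 342.]
(0.0173, 0.0323, 0.045) [270. 499.]
(0, 0.0433, 0.045) [220. 421.]
(0, 0.039, 0.035) [230. 420.]
```

Cell is aligned lengthwise (block gap matches); laterally the bay centreline (col 413) is about 2.6 mm to tool +y of the cell (403). I'll shift and descend, feeling for contact.

Request:
{"method": "servo_tool", "body": {"steps": [0,0,0,0,0.017,0,1,0,0,0,0,0.017,0.08,1,0,0,0,0,0.017,0.12,1,0,0,0,0,0.017,0.14,1,0,0,0,0,0.017,0.16,1]}}

```text
clock: 6.6
position: [0.4849, -0.0473, 0.0511]
orientation: [-2.051, -2.379, 0.0]
contact_force: [-0.2, -0.3, -0.4]
grip_width: 0.145
gripper_force: 59.4
```

Request:
{"method": "servo_tool", "body": {"steps": [0,0,0,0,0,0.01,1,0,0,0,0,0,0.02,1,0,0,0,0,0,0.02,1]}}

```text
clock: 6.9
position: [0.4851, -0.0474, 0.0484]
orientation: [-2.051, -2.379, 0.0]
contact_force: [-0.7, -0.3, 0.2]
grip_width: 0.147
gripper_force: 59.4
```

Request:
{"method": "servo_tool", "body": {"steps": [0,0,0,0,0,0.01,1,0,0,0,0,0,0.02,1,0,0,0,0,0,0.02,1]}}

```text
clock: 7.2
position: [0.485, -0.0473, 0.0453]
orientation: [-2.051, -2.379, 0.0]
contact_force: [0.7, 0.0, 0.5]
grip_width: 0.144
gripper_force: 59.4
```

```bash
python3 - <<'E'
from h import *
c=arm.camera("wrist")
I=c["color"][150:300,180:380]
I=(255*(I/255.)**.45).astype(np.uint8)
cv2.imwrite("pics/w5.png",cv2.resize(I,(800,600),interpolation=cv2.INTER_CUBIC))
print(arm.get_obs()["position"],rel([.482,-.046,.075],.149))
E
```

```text
[ 0.48502169 -0.04732283  0.04538316] (array([-0.0001, -0.    , -0.0006]), array([ 0.0117, -0.0187, -0.1974]))
```

View pics/w5.png

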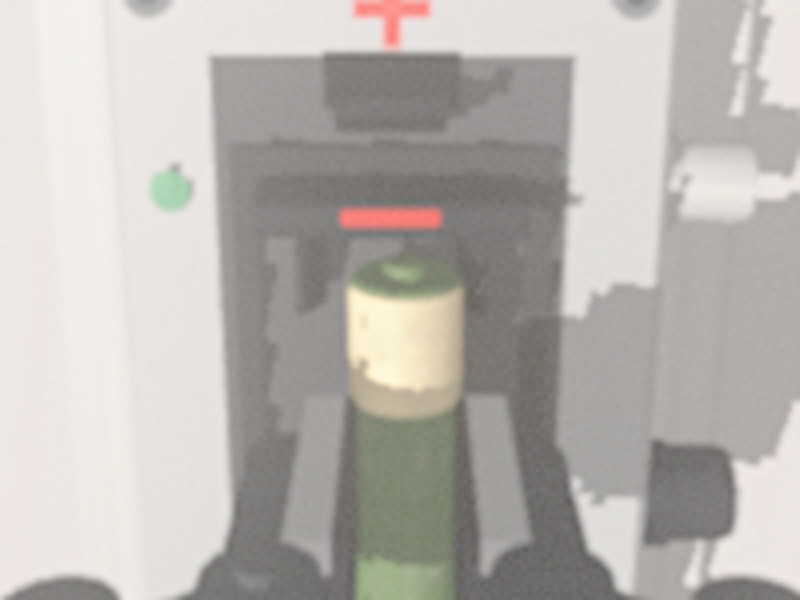

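Here the cell (col 405) stands about 1.8 mm right of the bay centreline (col 391); the last picture was taken while the arm was still settling. I'll compute the lengthwise position.

```bash
python3 - <<'E'
from h import *
c=arm.camera("wrist");o=arm.get_obs();R=Ro.from_rotvec(o["orientation"])
T=lambda p,z:(R.inv().apply(at(c,(p[0]/4+150,p[1]/4+180),z)-o["position"])*1000).round(1)
for d in(.034,.037):
  print("deck",d,"rect top",T((57,392),d),"L",T((57,211),d),"R",T((57,575),d),"redbar",T((218,390),d),T((218,390),d+.014),"block",T((145,400),d+.014),T((178,400),d+.014),T((205,400),d),"hook",T((53,392),d+.014),T((130,392),d+.0036),T((130,392),d+.014))
print("nub bottom",T((258,405),.0405),"top edge",T((296,405),.055), "centre",T((272,405),.0477))
E
```

```text
deck 0.034 rect top [51.9 -2.4 11.5] L [ 51.9 -26.2  11.5] R [51.9 21.6 11.5] redbar [29.7 -2.8 11.5] [34.2 -2.6 -2.5] block [43.6 -1.3 -2.5] [39.4 -1.3 -2.5] [31.6 -1.4 11.5] hook [54.8 -2.3 -2.5] [42.9 -2.4  7.9] [45.4 -2.3 -2.5]
deck 0.037 rect top [52.4 -2.4  8.5] L [ 52.4 -25.7   8.5] R [52.4 21.2  8.5] redbar [30.7 -2.7  8.5] [35.2 -2.5 -5.5] block [44.3 -1.3 -5.5] [40.2 -1.3 -5.5] [32.5 -1.4  8.5] hook [55.4 -2.2 -5.5] [43.7 -2.4  4.9] [46.2 -2.3 -5.5]
nub bottom [26.2 -0.7  5. ] top edge [26.5 -0.7 -9.5] centre [26.9 -0.7 -2.2]
```

Request:
{"method": "servo_tool", "body": {"steps": [0,0,0,0,0,-0.02,1,0,0,0,0.014,-0.0115,-0.02,1,0,0,0,0.014,-0.0115,-0.02,1,0,0,0,0.014,-0.0115,-0.02,1]}}

```text
clock: 7.7
position: [0.483, -0.0454, 0.0485]
orientation: [2.051, 2.38, 0.0]
contact_force: [0.0, 0.3, 0.4]
grip_width: 0.145
gripper_force: 59.4
```

Request:
{"method": "servo_tool", "body": {"steps": [0,0,0,0,0,0.01,1,0,0,0,0,0,0.02,1,0,0,0,0,0,0.03,1,0,0,0,0,0,0.035,1,0,0,0,0,0,0.035,1]}}

```text
clock: 8.2
position: [0.4829, -0.0455, 0.043]
orientation: [-2.051, -2.379, 0.0]
contact_force: [-0.0, -0.0, -0.1]
grip_width: 0.143
gripper_force: 59.4
```

Request:
{"method": "servo_tool", "body": {"steps": [0,0,0,0,0,0.007,1,0,0,0,0,0,0.014,1,0,0,0,0,0,0.014,1]}}

```text
clock: 8.5
position: [0.483, -0.0455, 0.041]
orientation: [-2.051, -2.379, 0.0]
contact_force: [0.3, 0.3, -0.8]
grip_width: 0.148
gripper_force: 59.4
```

Request:
{"method": "servo_tool", "body": {"steps": [0,0,0,0,0,0.005,1,0,0,0,0,0,0.01,1,0,0,0,0,0,0.01,1]}}

```text
clock: 8.8
position: [0.483, -0.0455, 0.0395]
orientation: [-2.051, -2.379, 0.0]
contact_force: [0.9, -1.1, -0.3]
grip_width: 0.145
gripper_force: 59.4
```

Request:
{"method": "servo_tool", "body": {"steps": [0,0,0,0,0,0.005,1,0,0,0,0,0,0.008,1,0,0,0,0,0,0.008,1]}}

```text
clock: 9.1
position: [0.4831, -0.0456, 0.0392]
orientation: [2.051, 2.379, 0.0]
contact_force: [-1.6, 0.6, 7.7]
grip_width: 0.143
gripper_force: 60.4
```

Request:
{"method": "servo_tool", "body": {"steps": [0,0,0,0,0,-0.003,0.4,0,0,0,0,0,-0.005,0.4,0,0,0,0,0,-0.005,0.4,0,0,0,0,0,-0.2,0.4,0,0,0,0,0,-0.5,0.4]}}

```text
clock: 9.6
position: [0.4808, -0.0448, 0.1117]
orientation: [-2.047, -2.374, 0.004]
contact_force: [1.6, 0.2, -0.4]
grip_width: 0.296
gripper_force: 0.0
```

```bash
python3 - <<'E'
from h import *
c=arm.camera("top");b=arm.recognise(c,"cover");print([(r["point"],r["score"],at(c,r["point"],.017)) for r in b])
x0,y0=350,205
I=c["color"][y0:y0+40,x0:x0+45];h=cv2.cvtColor(I,cv2.COLOR_BGR2HSV)
m=((I.min(2)>150)*255).astype(np.uint8);n,l,s,ce=cv2.connectedComponentsWithStats(m);i=1+np.argmax(s[1:,4]);ys,xs=np.where(l==i)
P=np.array([at(c,[y+y0,x+x0],.019)[:2]*1000 for y,x in zip(ys,xs)],np.float32);print(s[i],cv2.minAreaRect(P))
print(rel([.46,-.25,.15]),arm.get_obs()["position"])
E
```

```text
[([223.8, 368.3], 0.86, array([ 0.46675025, -0.25195281,  0.017     ])), ([201.7, 209.4], 0.78, array([0.51713484, 0.15841004, 0.017     ])), ([252.0, 196.8], 0.73, array([0.38670541, 0.18389933, 0.017     ]))]
[  9  11  29  20 257] ((462.5062255859375, -263.32562255859375), (38.49568557739258, 69.44121551513672), 12.924792289733887)
(array([0., 0., 0.]), array([-1.3153, -0.3747, -0.2088])) [ 0.48678724 -0.04666952  0.11829475]
```

Request:
{"method": "servo_tool", "body": {"steps": [0,0,0,-0.3,0,-0.3,-1,0,0,0,-0.4,0,-0.4,-1,0,0,0,-0.4,0,-0.4,-1,0,0,0,-0.4,0,-0.4,-1,0,0,0,-0.4,0,-0.4,-1]}}

```text
clock: 10.2
position: [0.4908, -0.1038, 0.1719]
orientation: [-2.049, -2.377, 0.001]
contact_force: [-0.3, 0.9, 0.1]
grip_width: 1.0
gripper_force: 0.0
```

```bash
python3 - <<'E'
from h import *
import pickle
c=arm.camera("wrist");o=arm.get_obs();pickle.dump((c,o["position"],o["orientation"]),open("w6.pkl","wb"))
print(o["position"],proj(c,[.483,-.045,.04]),rel([.472,-.315,.19],np.radians(12.9)))
E
```

```text
[ 0.49073997 -0.10363829  0.17182545] [133.02970805 283.37814746] (array([-0.0013, -0.0011, -0.0384]), array([-1.3749, -0.3323, -0.1231]))
```

Request:
{"method": "servo_tool", "body": {"steps": [0,0,-0.02,-0.7,-0.17,-0.06,-1,0,0,-0.02,-0.7,-0.17,-0.06,-1,0,0,-0.02,-0.7,-0.17,-0.06,-1,0,0,-0.02,-0.7,-0.17,-0.06,-1]}}

```text
clock: 10.65
position: [0.4816, -0.2129, 0.1813]
orientation: [-2.005, -2.416, -0.0]
contact_force: [-0.7, 0.0, 0.1]
grip_width: 0.999
gripper_force: 0.0
```

Request:
{"method": "servo_tool", "body": {"steps": [0,0,-0.02,-0.67,-0.16,-0.06,-1,0,0,-0.02,-0.67,-0.16,-0.06,-1,0,0,-0.02,-0.67,-0.16,-0.06,-1,0,0,-0.02,-0.67,-0.16,-0.06,-1,0,0,-0.02,-0.67,-0.16,-0.06,-1]}}

```text
clock: 11.15
position: [0.4773, -0.3132, 0.1905]
orientation: [-1.951, -2.459, -0.002]
contact_force: [-0.4, 0.6, -0.2]
grip_width: 0.998
gripper_force: 0.0
```

```bash
python3 - <<'E'
from h import *
import pickle
c=arm.camera("wrist");o=arm.get_obs();pickle.dump((c,o["position"],o["orientation"]),open("w7.pkl","wb"))
print(o["position"],[(r["point"],round(r["score"],2),at(c,r["point"],.017)) for k in("cover","ledge_a") for r in arm.recognise(c,k)])
b=pickle.load(open("w6.pkl","rb"))[0]["color"]
A=cv2.resize((255*(b[60:210,230:330]/255.)**.5).astype(np.uint8),(400,600),interpolation=cv2.INTER_CUBIC)
B=cv2.resize(c["color"][40:340,180:380],(400,600),interpolation=cv2.INTER_CUBIC)
cv2.imwrite("pics/w7.png",np.hstack([A,B]))
E
```

```text
[ 0.47740217 -0.31310328  0.19076409] [([135.9, 277.9], 0.85, array([ 0.46096612, -0.26190186,  0.017     ])), ([139.4, 275.9], 0.83, array([ 0.45972809, -0.2658783 ,  0.017     ]))]
```

View pics/w7.png

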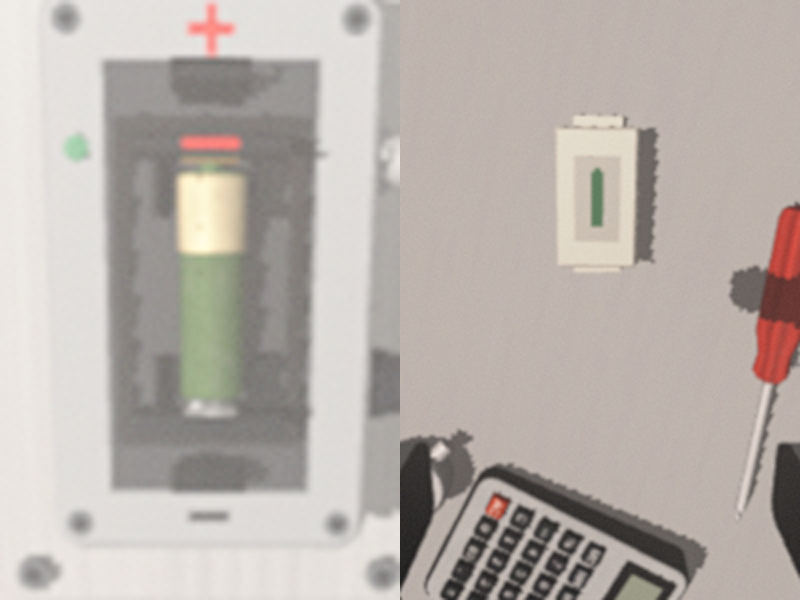

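The left half shows the green cell seated between the blocks, nub to the plus end. The right half shows the cream cover upright and aligned with the tool: corners (556,128), (637,128), (558,264), (635,264), green mark on top, no yellow.

```bash
python3 - <<'E'
from h import *
import pickle
c,_,_=pickle.load(open("w6.pkl","rb"))
W=lambda u,v,z:at(c,(v/4+60,u/4+230),z)[:2]
for nm,pts in dict(rect=[(104,60),(320,60),(112,490),(307,490)],scr=[(66,18),(357,18),(80,523),(337,523)],pm=[(211,28),(209,516)],cell=[(211,175),(211,400)]).items():
    P=np.array([W(u,v,.035 if nm!="cell" else .047) for u,v in pts])
    d=P[:len(P)//2].mean(0)-P[len(P)//2:].mean(0)
    print(nm,P.mean(0).round(4),np.degrees(np.arctan2(d[1],d[0])).round(2),np.linalg.norm(d).round(4))
c,_,_=pickle.load(open("w7.pkl","rb"))
W=lambda u,v,z:at(c,(v/2+40,(u-400)/2+180),z)[:2]
P=np.array([W(*q,.019) for q in[(556,128),(637,128),(558,265),(635,265)]]);d=P[:2].mean(0)-P[2:].mean(0)
print("cover",P.mean(0).round(4),np.degrees(np.arctan2(d[1],d[0])),np.linalg.norm(d),np.linalg.norm(P[0]-P[1]),np.linalg.norm(P[2]-P[3]))
for s in(0,2):
    q=P[s+1]-P[s];print(np.degrees(np.arctan2(q[1],q[0])))
t=W(598,116,.001);print("ledge top",t,(t-P.mean(0)))
ctr=P.mean(0);th=np.radians(12.5)
print(rel([*ctr,.06],th),rel([*ctr,.002],th))
E
```

```text
rect [ 0.4822 -0.0442] 98.26 0.0961
scr [ 0.482  -0.0441] 98.24 0.1128
pm [ 0.4821 -0.0442] 98.35 0.109
cell [ 0.4823 -0.0443] 98.61 0.0483
cover [ 0.4621 -0.2651] 102.99594372493672 0.07000049638478788 0.04080383225780967 0.041540257448688445
13.150376780014009
13.168942711982577
ledge top [ 0.45339951 -0.22467581] [-0.0087087   0.04046872]
(array([-0.0001, -0.0005,  0.0059]), array([ 0.3371, -0.0265,  0.8751])) (array([-0.0001, -0.0005,  0.0059]), array([ 0.3367, -0.0264,  1.2618]))
```

Request:
{"method": "servo_tool", "body": {"steps": [0,0,0.001,0.2,-0.026,0.2,-1,0,0,0.001,0.337,-0.026,0.5,-1,0,0,0.001,0.337,-0.026,0.8,-1,0,0,0.001,0.337,-0.026,0.9,-1,0,0,0.001,0.337,-0.026,0.9,-1]}}

```text
clock: 11.8
position: [0.4605, -0.2645, 0.054]
orientation: [-1.951, -2.454, -0.001]
contact_force: [0.2, 0.2, -0.2]
grip_width: 1.002
gripper_force: 0.0
```

Request:
{"method": "servo_tool", "body": {"steps": [0,0,0,0,0,0,-1,0,0,0,0,0,0,-1]}}

```text
clock: 12.0
position: [0.4633, -0.2679, 0.058]
orientation: [1.955, 2.456, -0.0]
contact_force: [0.6, 0.1, -0.6]
grip_width: 1.0
gripper_force: 0.0
```

```bash
python3 - <<'E'
from h import *
o=arm.get_obs();R=Ro.from_rotvec(o["orientation"]).as_matrix()
print(o["position"],R.round(4).tolist(),rel([.4621,-.2651,.004],np.radians(13.05)))
E
```

```text
[ 0.46329467 -0.26794884  0.05803761] [[-0.2243, 0.9745, 0.0023], [0.9745, 0.2243, -0.0021], [-0.0025, 0.0018, -1.0]] (array([ 0.0009,  0.0013, -0.0008]), array([ 0.0212, -0.0042,  0.3602]))
```

Request:
{"method": "servo_tool", "body": {"steps": [0,0,0,0.02,-0.004,0.12,-1,0,0,0,0.02,-0.004,0.25,-1,0,0,0,0.02,-0.004,0.35,-1,0,0,0,0.02,-0.004,0.355,-1,0,0,0,0.02,-0.004,0.355,-1]}}

```text
clock: 12.5
position: [0.4616, -0.2651, 0.0042]
orientation: [1.956, 2.456, -0.0]
contact_force: [0.1, -0.1, -0.0]
grip_width: 1.0
gripper_force: 0.0
```

Request:
{"method": "servo_tool", "body": {"steps": [0,0,0,0,0,0,-0.5,0,0,0,0,0,0,0.2,0,0,0,0,0,0,0.6,0,0,0,0,0,0,0.8,0,0,0,0,0,0,1]}}

```text
clock: 13.0
position: [0.4615, -0.2651, 0.0043]
orientation: [1.956, 2.456, -0.0]
contact_force: [-0.2, 1.0, 5.8]
grip_width: 0.473
gripper_force: 61.2
```

Request:
{"method": "servo_tool", "body": {"steps": [0,0,0,0,0,0,1,0,0,0,0,0,0,1,0,0,0,0,0,-0.1,1,0,0,0,0,0,-0.4,1,0,0,0,0,0,-0.4,1]}}

```text
clock: 13.5
position: [0.4638, -0.267, 0.0682]
orientation: [1.951, 2.45, -0.001]
contact_force: [1.4, -0.2, 0.1]
grip_width: 0.474
gripper_force: 60.8
```

```bash
python3 - <<'E'
from h import *
print(rel([.4821,-.0442,.11],np.radians(8.3)))
E
```

```text
(array([0.0029, 0.0038, 0.0406]), array([ 1.4182,  0.4531, -0.2874]))
```

Request:
{"method": "servo_tool", "body": {"steps": [0,0,0.02,0.1,0.04,-0.25,1,0,0,0.02,0.4,0.13,-0.3,1,0,0,0.02,0.7,0.23,-0.3,1,0,0,0.02,0.7,0.23,-0.3,1,0,0,0.02,0.7,0.23,-0.3,1]}}

```text
clock: 14.0
position: [0.4711, -0.1535, 0.1083]
orientation: [2.002, 2.42, -0.0]
contact_force: [0.2, -1.0, -0.3]
grip_width: 0.47
gripper_force: 60.9
```

Request:
{"method": "servo_tool", "body": {"steps": [0,0,0.02,0.3,0.1,0,1,0,0,0.02,0.6,0.2,0,1,0,0,0.02,0.71,0.22,0,1,0,0,0.02,0.71,0.22,0,1,0,0,0.02,0.71,0.22,0,1]}}

```text
clock: 14.5
position: [0.4841, -0.0449, 0.108]
orientation: [2.053, 2.377, -0.001]
contact_force: [-0.5, 0.1, -0.2]
grip_width: 0.476
gripper_force: 60.9
```

Request:
{"method": "servo_tool", "body": {"steps": [0,0,0,0,0,0,1,0,0,0,0,0,0,1,0,0,0,0,0,0,1]}}

```text
clock: 14.8
position: [0.4838, -0.0448, 0.1081]
orientation: [2.056, 2.376, -0.0]
contact_force: [-0.0, 0.2, -0.7]
grip_width: 0.473
gripper_force: 60.9
```

```bash
python3 - <<'E'
from h import *
o=arm.get_obs();print(o["position"],o["contact_force"],Ro.from_rotvec(o["orientation"]).as_matrix().round(4).tolist(),rel([.4821,-.0442,.075],np.radians(8.3)))
E
```

```text
[ 0.48379196 -0.04477624  0.10809844] [-0.02270919  0.16791222 -0.66478883] [[-0.1437, 0.9896, -0.0], [0.9896, 0.1437, -0.0001], [-0.0001, -0.0001, -1.0]] (array([-0.    ,  0.0001, -0.0003]), array([ 0.0054, -0.0106,  0.2207]))
```

Request:
{"method": "servo_tool", "body": {"steps": [0,0,0,0.005,-0.0106,0.1,1,0,0,0,0.005,-0.0106,0.2,1,0,0,0,0.005,-0.0106,0.3,1,0,0,0,0.005,-0.0106,0.32,1,0,0,0,0.005,-0.0106,0.32,1]}}

```text
clock: 15.3
position: [0.4817, -0.0435, 0.0598]
orientation: [-2.054, -2.376, 0.001]
contact_force: [-0.7, 0.7, -0.4]
grip_width: 0.478
gripper_force: 60.9
```

Request:
{"method": "servo_tool", "body": {"steps": [0,0,0,0,0,0,1,0,0,0,0,0,0,1]}}

```text
clock: 15.5
position: [0.4827, -0.0435, 0.0609]
orientation: [2.053, 2.376, 0.001]
contact_force: [0.8, 0.4, -0.7]
grip_width: 0.473
gripper_force: 60.9
```

```bash
python3 - <<'E'
from h import *
c=arm.camera("wrist");o=arm.get_obs()
I=c["color"][60:285,130:430];I=(255*(I/255.)**.5).astype(np.uint8)
cv2.imwrite("pics/w8.png",cv2.resize(I,(800,600),interpolation=cv2.INTER_CUBIC))
hsv=cv2.cvtColor(c["color"],cv2.COLOR_BGR2HSV)
m=cv2.inRange(hsv,(0,120,80),(6,255,255))|cv2.inRange(hsv,(174,120,80),(180,255,255));n,l,s,ce=cv2.connectedComponentsWithStats(m)
for i in range(1,n):
  if s[i,4]>5:print(s[i],ce[i].round(1))
b,th=[.4821,-.0442],np.radians(98.3)
W=lambda x,y,z:[b[0]+np.sin(th)*x+np.cos(th)*y,b[1]-np.cos(th)*x+np.sin(th)*y,z]
for nm,q in dict(plus=(0,.0545,.035),ledge=(0,.042,o["position"][2]-.003),lL=(-.013,.042,o["position"][2]-.003),lR=(.013,.042,o["position"][2]-.003),topL=(-.021,.036,o["position"][2]+.0147),topR=(.021,.036,o["position"][2]+.0147)).items():print(nm,proj(c,W(*q)).round(1))
print(o["position"],rel([.4821,-.0442,.055],np.radians(8.3)))
E
```

```text
[272 147  18  18 120] [280.5 155.5]
plus [156.2 281.2]
ledge [187.6 281.2]
lL [187.6 255.7]
lR [187.7 306.8]
topL [210.  235.4]
topR [210.1 327.1]
[ 0.48263919 -0.04339998  0.06088749] (array([0.0007, 0.0003, 0.0005]), array([-0.0047, -0.0044,  0.0392]))
```

View pics/w8.png

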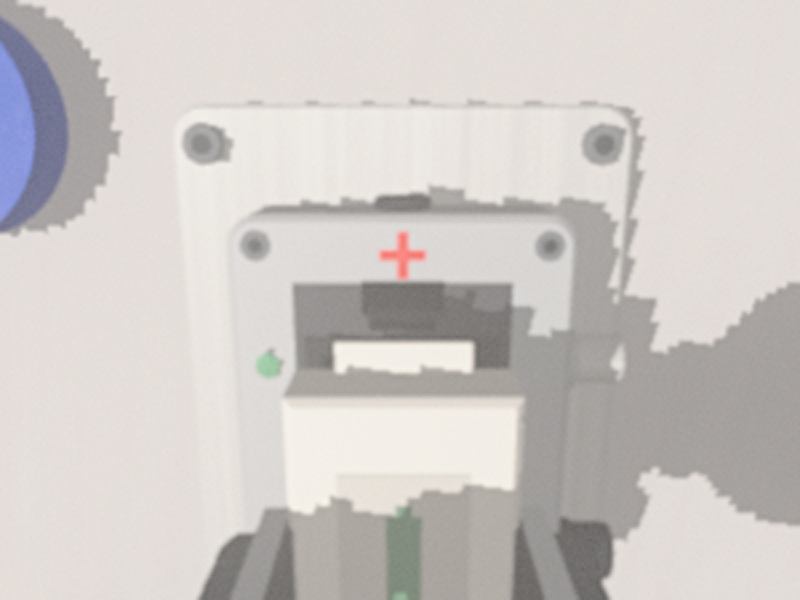

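The cover is centred over the bay (plus col 403, cover 404; ledge row as predicted). I'll descend, feeling for force.

Request:
{"method": "servo_tool", "body": {"steps": [0,0,0,0,0,0.015,1,0,0,0,0,0,0.03,1,0,0,0,0,0,0.045,1,0,0,0,0,0,0.05,1,0,0,0,0,0,0.05,1]}}

```text
clock: 16.05
position: [0.4819, -0.0431, 0.0524]
orientation: [-2.053, -2.377, 0.0]
contact_force: [1.0, 0.6, 0.5]
grip_width: 0.471
gripper_force: 60.9
```

Request:
{"method": "servo_tool", "body": {"steps": [0,0,0,0,0,0.005,1,0,0,0,0,0,0.01,1,0,0,0,0,0,0.01,1]}}

```text
clock: 16.35
position: [0.482, -0.0432, 0.0511]
orientation: [-2.054, -2.377, 0.0]
contact_force: [0.4, -0.3, -0.9]
grip_width: 0.472
gripper_force: 60.9
```

Request:
{"method": "servo_tool", "body": {"steps": [0,0,0,0,0,0.005,1,0,0,0,0,0,0.01,1,0,0,0,0,0,0.01,1]}}

```text
clock: 16.65
position: [0.482, -0.0432, 0.0496]
orientation: [-2.054, -2.377, 0.0]
contact_force: [0.6, -0.4, -0.0]
grip_width: 0.471
gripper_force: 60.9
```

Request:
{"method": "servo_tool", "body": {"steps": [0,0,0,0,0,0.005,1,0,0,0,0,0,0.01,1,0,0,0,0,0,0.01,1]}}

```text
clock: 16.95
position: [0.482, -0.0432, 0.0481]
orientation: [-2.054, -2.377, 0.0]
contact_force: [-0.4, -0.0, -1.2]
grip_width: 0.475
gripper_force: 60.9
```

Request:
{"method": "servo_tool", "body": {"steps": [0,0,0,0,0,0.005,1,0,0,0,0,0,0.01,1,0,0,0,0,0,0.01,1]}}

```text
clock: 17.25
position: [0.482, -0.0432, 0.0465]
orientation: [-2.054, -2.377, 0.0]
contact_force: [-0.5, 0.1, -0.8]
grip_width: 0.469
gripper_force: 60.9
```

Request:
{"method": "servo_tool", "body": {"steps": [0,0,0,0,0,0.005,1,0,0,0,0,0,0.01,1,0,0,0,0,0,0.01,1]}}

```text
clock: 17.55
position: [0.4822, -0.0433, 0.0451]
orientation: [2.054, 2.377, 0.0]
contact_force: [0.1, -0.5, -0.4]
grip_width: 0.474
gripper_force: 60.9
```

Request:
{"method": "servo_tool", "body": {"steps": [0,0,0,0,0,0.004,1,0,0,0,0,0,0.007,1,0,0,0,0,0,0.007,1]}}

```text
clock: 17.85
position: [0.4823, -0.0433, 0.0442]
orientation: [2.053, 2.377, 0.0]
contact_force: [0.1, -0.1, 0.7]
grip_width: 0.473
gripper_force: 61.0
```

Request:
{"method": "servo_tool", "body": {"steps": [0,0,0,0,0,0.004,1,0,0,0,0,0,0.007,1,0,0,0,0,0,0.007,1]}}

```text
clock: 18.15
position: [0.4823, -0.0433, 0.0432]
orientation: [2.053, 2.377, 0.0]
contact_force: [0.9, 0.7, 2.5]
grip_width: 0.473
gripper_force: 61.2
```

Request:
{"method": "servo_tool", "body": {"steps": [0,0,0,0,0,0.004,1,0,0,0,0,0,0.007,1,0,0,0,0,0,0.007,1]}}

```text
clock: 18.45
position: [0.4824, -0.0433, 0.0422]
orientation: [2.053, 2.377, 0.0]
contact_force: [0.0, -0.0, 4.7]
grip_width: 0.475
gripper_force: 61.5
```

Request:
{"method": "servo_tool", "body": {"steps": [0,0,0,0,0,0.004,1,0,0,0,0,0,0.007,1,0,0,0,0,0,0.007,1]}}

```text
clock: 18.75
position: [0.4825, -0.0433, 0.0414]
orientation: [2.053, 2.377, 0.001]
contact_force: [-0.4, -0.6, 5.9]
grip_width: 0.474
gripper_force: 61.7
```

Request:
{"method": "servo_tool", "body": {"steps": [0,0,0,0,0,0.004,1,0,0,0,0,0,0.007,1,0,0,0,0,0,0.007,1]}}

```text
clock: 19.05
position: [0.4826, -0.0434, 0.0405]
orientation: [2.053, 2.376, 0.001]
contact_force: [-0.5, 0.4, 8.3]
grip_width: 0.471
gripper_force: 62.0
```

Request:
{"method": "servo_tool", "body": {"steps": [0,0,0,0,0,0.004,1,0,0,0,0,0,0.004,1]}}

```text
clock: 19.25
position: [0.4827, -0.0434, 0.0401]
orientation: [2.053, 2.376, 0.001]
contact_force: [-0.4, -0.8, 9.4]
grip_width: 0.472
gripper_force: 62.0
```

Request:
{"method": "servo_tool", "body": {"steps": [0,0,0,0,0,0.004,1,0,0,0,0,0,0.004,1]}}

```text
clock: 19.45
position: [0.4828, -0.0436, 0.0393]
orientation: [2.053, 2.376, 0.001]
contact_force: [-0.2, -1.8, 6.4]
grip_width: 0.476
gripper_force: 61.7
```

Request:
{"method": "servo_tool", "body": {"steps": [0,0,0,0,0,0.004,1,0,0,0,0,0,0.004,1]}}

```text
clock: 19.65
position: [0.4827, -0.0434, 0.0385]
orientation: [2.053, 2.376, 0.001]
contact_force: [0.6, -0.7, 6.4]
grip_width: 0.473
gripper_force: 62.5
```

Request:
{"method": "servo_tool", "body": {"steps": [0,0,0,0,0,0.004,1,0,0,0,0,0,0.004,1]}}

```text
clock: 19.85
position: [0.4828, -0.0435, 0.0381]
orientation: [2.053, 2.376, 0.001]
contact_force: [1.0, -0.5, 9.0]
grip_width: 0.47
gripper_force: 62.7
```

```bash
python3 - <<'E'
from h import *
for _ in range(4):
    arm.camera("wrist");o=arm.get_obs();R=Ro.from_rotvec(o["orientation"])
    print(o["position"].round(4),o["contact_force"].round(2),R.inv().apply(o["ft_torque"]).round(3),R.as_matrix()[2].round(4))
E
```

```text
[ 0.4828 -0.0435  0.0381] [-0.44 -0.36  8.77] [ 0.058 -0.077 -0.013] [-8.0e-04  1.4e-03 -1.0e+00]
[ 0.4828 -0.0435  0.0381] [-0.06 -0.53  8.41] [ 0.058 -0.059  0.04 ] [-8.0e-04  1.4e-03 -1.0e+00]
[ 0.4827 -0.0435  0.0381] [-0.25 -0.71  8.03] [ 0.034 -0.061  0.015] [-7.0e-04  1.3e-03 -1.0e+00]
[ 0.4827 -0.0435  0.0381] [ 0.13 -0.11  8.16] [ 0.035 -0.092  0.03 ] [-8.0e-04  1.3e-03 -1.0e+00]
```

Request:
{"method": "servo_tool", "body": {"steps": [0,0,0,0,0,-0.005,1,0,0,0,0,0,-0.01,1,0,0,0,0,0,-0.01,1]}}

```text
clock: 20.35
position: [0.4827, -0.0434, 0.0388]
orientation: [2.053, 2.376, 0.001]
contact_force: [3.9, -1.2, -1.9]
grip_width: 0.473
gripper_force: 61.7
```

```bash
python3 - <<'E'
from h import *
for _ in range(3):
    arm.camera("wrist");o=arm.get_obs();R=Ro.from_rotvec(o["orientation"])
    print(o["position"].round(4),o["contact_force"].round(2),R.inv().apply(o["ft_torque"]).round(3),R.as_matrix()[2].round(4))
E
```

```text
[ 0.4827 -0.0435  0.0389] [ 4.61 -0.82 -1.41] [-0.7   -0.349 -0.023] [-5.0e-04  1.1e-03 -1.0e+00]
[ 0.4827 -0.0435  0.0388] [ 4.19 -1.44 -2.72] [-0.724 -0.371  0.058] [-5.e-04  1.e-03 -1.e+00]
[ 0.4827 -0.0434  0.0388] [ 4.13 -1.02 -4.02] [-0.882 -0.438 -0.028] [-4.e-04  9.e-04 -1.e+00]
```

Under a gentle tug the cover is held down, with no one-ended moment once the lateral force is accounted for, so both hooks have snapped. Releasing.

Request:
{"method": "servo_tool", "body": {"steps": [0,0,0,0,0,0.003,1,0,0,0,0,0,0.003,0.2,0,0,0,0,0,0.003,-0.2,0,0,0,0,0,0.003,-0.4,0,0,0,0,0,0,-0.6]}}

```text
clock: 21.0
position: [0.4807, -0.0427, 0.0385]
orientation: [-2.052, -2.376, 0.002]
contact_force: [0.4, 0.6, 1.2]
grip_width: 0.799
gripper_force: 0.0
```

Request:
{"method": "servo_tool", "body": {"steps": [0,0,0,0,0,-0.05,-0.6,0,0,0,0,0,-0.15,-0.6,0,0,0,0,0,-0.4,-0.6,0,0,0,-0.1,0,-0.7,-0.6,0,0,0,-0.4,0,-0.9,-0.6]}}

```text
clock: 21.5
position: [0.4904, -0.0974, 0.1753]
orientation: [2.048, 2.38, 0.003]
contact_force: [2.1, -1.5, -1.3]
grip_width: 0.801
gripper_force: 0.0
```

Request:
{"method": "servo_tool", "body": {"steps": [0,0,0,0,0,0,-0.6,0,0,0,0,0,0,-0.6,0,0,0,0,0,0,-0.6]}}

```text
clock: 21.8
position: [0.489, -0.0982, 0.1708]
orientation: [-2.052, -2.375, 0.001]
contact_force: [-0.6, -0.6, -0.2]
grip_width: 0.799
gripper_force: 0.0
```

```bash
python3 - <<'E'
from h import *
c=arm.camera("wrist");o=arm.get_obs();cv2.imwrite("pics/w9.png",c["color"]);print(o["position"],o["contact_force"].round(1))
h=cv2.cvtColor(c["color"],cv2.COLOR_BGR2HSV)
print([(k,r["point"],round(r["score"],2),at(c,r["point"],.05).round(4)) for k in("cover","hook_plus","ledge_a") for r in arm.recognise(c,k)])
# cover height from apparent top outline: predicted corners for a level cover 0.5 mm over the deck, vs image edges
g=cv2.GaussianBlur(cv2.cvtColor(c["color"],cv2.COLOR_BGR2GRAY).astype(np.float32),(0,0),.7)
a=np.radians(8.3)
W=lambda x,y,z:proj(c,[.4821+np.cos(a)*x-np.sin(a)*y,-.0442+np.sin(a)*x+np.cos(a)*y,z])
for s in(1,-1):
    print("end",s,"top edge",W(0,s*.036,.0535).round(1),"+3mm",W(0,s*.036,.0565).round(1),"foot",W(0,s*.042,.0375).round(1))
for z in(.0535,):
    for sx in(-1,1):
        for y in(.036,-.036):print("corner",W(sx*.021,y,z).round(1))
u=int(round(W(.011,0,.0535)[1]))
print(u,g[95:200,u].round().astype(int).tolist())
E
```

```text
[ 0.48900859 -0.09795323  0.17050944] [ 1.1  0.6 -0.5]
[('cover', [133.6, 281.8], 0.81, array([ 0.48  , -0.0393,  0.05  ])), ('ledge_a', [137.2, 283.9], 0.63, array([ 0.4822, -0.0421,  0.05  ]))]
end 1 top edge [ 95.7 283.6] +3mm [ 95.5 283.6] foot [ 89.2 283.5]
end -1 top edge [180.8 283.2] +3mm [181.5 283.3] foot [183.1 283.1]
corner [ 95.7 258.2]
corner [180.7 259.9]
corner [ 95.7 309. ]
corner [180.8 306.6]
296 [196, 197, 214, 229, 235, 235, 234, 234, 234, 234, 234, 234, 233, 233, 233, 234, 233, 231, 226, 220, 218, 218, 218, 218, 218, 218, 217, 217, 217, 218, 218, 218, 217, 218, 218, 218, 218, 218, 218, 217, 217, 217, 216, 217, 217, 217, 217, 218, 218, 217, 218, 218, 218, 217, 217, 217, 217, 218, 217, 217, 216, 217, 217, 218, 218, 218, 218, 218, 218, 220, 224, 229, 231, 232, 232, 232, 232, 231, 231, 231, 231, 231, 231, 226, 216, 206, 200, 182, 141, 97, 78, 82, 95, 122, 158, 183, 191, 191, 190, 190, 190, 190, 189, 189, 190]
```

```bash
python3 - <<'E'
import cv2
g=cv2.cvtColor(cv2.imread("pics/w9.png"),cv2.COLOR_BGR2GRAY)
for r in list(range(78,100))+[-1]+list(range(176,200)):
    print(r,"--" if r<0 else g[r,264:306:3].tolist())
E
```

```text
78 [199, 198, 198, 203, 200, 200, 165, 186, 198, 200, 197, 197, 197, 196]
79 [200, 200, 201, 200, 201, 201, 171, 190, 198, 199, 198, 200, 199, 199]
80 [195, 197, 195, 187, 186, 183, 169, 175, 182, 184, 193, 191, 194, 191]
81 [165, 166, 166, 130, 113, 115, 109, 112, 113, 112, 150, 162, 164, 164]
82 [113, 115, 113, 83, 68, 67, 68, 70, 67, 67, 104, 109, 107, 108]
83 [96, 93, 93, 77, 71, 70, 70, 69, 65, 66, 90, 93, 82, 92]
84 [98, 96, 99, 83, 75, 75, 75, 74, 72, 66, 85, 92, 80, 92]
85 [99, 98, 96, 80, 76, 77, 74, 77, 75, 70, 77, 85, 79, 98]
86 [99, 97, 99, 79, 72, 71, 72, 74, 72, 72, 73, 75, 77, 94]
87 [101, 98, 96, 79, 66, 69, 70, 70, 67, 65, 72, 77, 80, 96]
88 [100, 99, 118, 100, 69, 71, 70, 69, 68, 73, 89, 103, 91, 95]
89 [98, 104, 184, 175, 74, 67, 68, 68, 67, 110, 164, 177, 92, 93]
90 [98, 111, 238, 237, 86, 62, 62, 63, 64, 156, 236, 236, 91, 94]
91 [98, 109, 241, 242, 105, 78, 83, 70, 71, 174, 239, 239, 84, 96]
92 [99, 109, 237, 239, 168, 158, 157, 130, 126, 199, 237, 236, 87, 92]
93 [96, 109, 239, 237, 234, 235, 237, 210, 207, 227, 235, 236, 85, 92]
94 [100, 110, 238, 235, 240, 22
[... 1432 characters left out ...]
69, 184, 190, 189, 185, 188]
191 [194, 195, 192, 195, 192, 196, 192, 192, 191, 193, 190, 191, 193, 192]
192 [192, 194, 191, 193, 196, 189, 192, 191, 191, 189, 191, 190, 188, 189]
193 [191, 191, 192, 193, 191, 162, 160, 160, 179, 190, 189, 191, 188, 189]
194 [195, 191, 192, 192, 189, 106, 100, 100, 161, 189, 190, 190, 189, 191]
195 [191, 192, 192, 193, 190, 95, 92, 92, 159, 188, 189, 191, 188, 191]
196 [193, 191, 191, 191, 190, 146, 145, 146, 174, 190, 188, 189, 190, 191]
197 [192, 192, 189, 190, 192, 187, 187, 189, 186, 191, 188, 191, 189, 188]
198 [194, 191, 191, 191, 191, 193, 193, 192, 192, 190, 188, 188, 188, 190]
199 [191, 192, 190, 193, 192, 191, 191, 192, 191, 189, 189, 192, 189, 189]
```

Both hooks' barbs overlie the ledges symmetrically: they cover the outer 3 px of the ledge at both ends. Handing in.

```bash
python3 -c "
from rig import arm
print(arm.job_done())"
```

```text
the job is handed in; nothing more can be done
None
```

The green cell is in the bay with its nub towards the plus mark, and the cover is pressed down with both hooks snapped over its ledges. The job was handed in at about 22 s, with the highest pressing force I read about 9.4 N.

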